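Seat the red valve manifold in the kitting tray

TASK

Take the red valve manifold and lower it, without dropping it, into the empty oblong pocket of the teal kitting tray, so that it lies flat on the pocket floor between the walls, ports up, and let go. Leave the silver and the black manifolds where they are.

Things in the scene. Friction and masses are not known exactly. Their poses are not given: they have to be found in the camera images.
- red_center (a point): Red anodised valve manifold, a plain metal block 90 mm long (its x axis), 44 mm wide (y), 36 mm tall (z, up), 0.24 to 0.48 kg, lying flat on the table; this point is its centre, 18 mm above its underside. Round ports in its top and sides are flush.
- pocket (a point): Floor centre of the empty pocket (pale-lined) in the fixed teal tray. Pocket 106 mm long (x), 60 mm wide (y), z up; floor 6 mm above the table, walls 14 mm above the floor. Long walls (35 mm thick, to the tray's edge) are cut down to the floor over their middle 56 mm for fingers; end walls 12 mm thick. Past +x, 65 to 159 mm off, a second compartment is full of brass fittings, 28 mm above the table.
- silver_center (a point): Bystander: bare silver manifold of the same shape, 90 mm long (its x axis), 44 mm wide (y), 36 mm tall (z, up), 0.24 to 0.48 kg, lying flat on the table; this point is its centre, 18 mm above its underside. Round ports in its top and sides are flush.
- black_center (a point): Bystander: black manifold of the same shape, 90 mm long (its x axis), 44 mm wide (y), 36 mm tall (z, up), 0.24 to 0.48 kg, lying flat on the table; this point is its centre, 18 mm above its underside. Round ports in its top and sides are flush.
Things that resemble listed ones, but are neither listed nor needed, are in the scene too. Several things look just like the part that bears red_center: the one meant starts farthest to the robot's left.

How it is judged:
At the end, for the whole second after the job is handed in: The red manifold rests on the pocket floor: its centre 18 mm (14 to 21.5 mm) above the floor and within 14 mm of the pocket's centre in plan, ports up and flat within 5 degrees, its length along the pocket's within 12 degrees, at rest (z of red_center in the frame of pocket between 0.014 and 0.0215 m and horizontal distance between red_center and pocket below 0.014 m and angle between red_center's own z axis and vertical below 0.09 rad and angle between the x axis of red_center and the x axis of pocket, either way round below 0.21 rad and linear speed of red below 0.02 m/s); the robot touches nothing.
It fails at once if the silver manifold is pushed more than 30 mm from its place (distance of silver_center from where it was at the start of the episode above 0.03 m).
It fails at once if the black manifold is pushed more than 30 mm from its place (distance of black_center from where it was at the start of the episode above 0.03 m).
It fails at once if the red manifold is dropped into or onto the pocket (faster than 0.8 m/s close above it) (horizontal distance between red_center and pocket below 0.06 m and z of red_center in the frame of pocket below 0.06 m and linear speed of red above 0.8 m/s).
It also fails if it takes over 35 s, if anything falls off the work surface, if the arm or the gripper's body presses on something with over 40 N, if the wrist force passes 120 N, or if a joint passes its speed limit or range.

ROBOT

A 6-joint arm with a two-finger parallel gripper is mounted at the origin on the work surface. World frame = base frame: x ahead of the robot, y to its left, z up, the work surface at z = 0. Lengths are in m, angles in rad, forces in N, time in s.
With the tool pointing down it reaches from about 0.275 to 0.825 m from the base axis. Payload 4.9 kg.
Tool frame: the origin (TCP) lies midway between the tips of the shut fingers; the grasp point (between the pads) lies 19 mm behind it (bot.grip_depth is the distance from the TCP to the grasp point, in m); y points along the fingers, x is the direction in which the jaws open and shut, and the axes are right-handed (so a half turn about y gives the same grasp; the last joint's range is limited). The gripper opens to 85 mm and grips with 20 to 120 N. Pads are 22 mm wide; open, the fingers measure 114 mm over their backs; the gripper's body (76 mm by 85 mm) begins 54 mm behind the grasp point. The pads swing forward as they close: fully open they stand 13 mm farther back than shut.
Start: joints at [1.14, 0.326, -0.193, 1.052, 0, 1.437], TCP at [0.161, 0.526, 0.231] pointing down, gripper open.
Joint ranges: [-2.65, 2.65], [-0.97, 1.79], [-1.3, 1.35], [-1.93, 2.1], [-1.47, 1.37], [-3.14, 3.14]. Speed limits (rad/s): [2.57, 2.57, 3.14, 3.14, 3.14, 3.14].

INTERFACE

Orientations are given as a unit quaternion [w, x, y, z].
In Python, from cell import bot gives the robot as it stands. Calls block until the motion is done:
- bot.move_pose(position, orientation): joint-space move of the TCP to a pose.
- bot.move_linear(position, speed=0.15, rotation=None, until_force=None): straight line of the TCP; rotation=None keeps the orientation; speed is the mean speed in m/s. With until_force (N) it stops when the force on the tool has changed by that much, and returns True; else False.
- bot.goto_joints(angles): joint-space move.
- bot.set_gripper(opening, grasp_force=None): opening from 0.0 (shut) to 1.0 (fully open); grasp_force is the grip in N (None keeps the last); returns when the fingers have stopped.
- bot.wait(seconds).
- bot.solve_ik(position, orientation): joint angles nearest the present ones, or None.
- bot.camera(name): name is "side" or "top"; returns the picture (420x560x3 uint8, red, green, blue); there is no depth.
- bot.calibration(name): a dict with "mtx" (3x3 intrinsics, pixels), "extrinsics" (4x4, takes a point from world to camera coordinates). Camera axes: x right, y down, z forward; pixel columns grow to the right and rows downward; lengths in m; the calibration is good to about 2 mm. A picture is of the moment at which its call begins. calibration takes no time and is no camera call.
A pose or a line that the arm cannot do raises bot.PlanningError and nothing moves.
- bot.close_job(): hands the job in, once; it reports no verdict.
Trained networks look in the newest picture that a camera, given by its name, has taken for a name from the list of things; names that differ only in an ending like _2 or _b are one class to them, and where a whole thing is asked for, a point or a joint stands for the part that bears it (a point fixed in the world has none). Each returns a list of dicts, best first, with "confidence" (0 to 1); they miss things now and then, are a little off and sometimes report something else, mostly with a low value. They report only what shows in the picture. A call takes as long as a camera call. They do not tell look-alikes from the thing itself.
- bot.search_frame(camera, thing): "bbox" ([left, top, width, height] in pixels, round what is visible of it).
Readings, each from a call of its own:
- bot.read_clock(): time.
- bot.read_joint_positions(): joint angles.
- bot.read_joint_vel(): joint speeds.
- bot.read_joint_efforts(): joint torques, N m.
- bot.read_position(): TCP position.
- bot.read_tool_rot(): TCP orientation.
- bot.read_ft_force(): force on the tool from outside, world axes, zero at the start.
- bot.read_moment(): the same for the moment, N m.
- bot.read_gripper_width(): opening from 0.0 (shut) to 1.0 (fully open).
Only numpy, scipy, OpenCV 4.12 (cv2) and the standard library are available. Lean on these libraries where they do the work, as an engineer would, in place of code of your own. Each camera call takes 0.05 s, during which the arm holds its last target.

## Working session

There is one attempt and no reset: what is moved stays moved. The work goes in short steps, each a Python script; the robot and the scene stay as the last script left them, time stands still between calls to the robot, and variables do not carry over. Pictures are saved under pics/ and viewed, and the job is handed in when it is done.

```bash
mkdir -p pics; ls
python3 - <<'E'
from cell import bot
import cv2,numpy as np
for c in ["top","side"]:
    im=bot.camera(c); cv2.imwrite(f"pics/{c}0.png",im[:,:,::-1])
    k=bot.calibration(c); print(c,np.round(k["mtx"],1).tolist(),np.round(k["extrinsics"],3).tolist())
    for t in ["red_center","pocket","silver_center","black_center"]:
        print(t,[(np.round(d["bbox"]).tolist(),round(d["confidence"],2)) for d in bot.search_frame(c,t)])
print(bot.read_clock(), bot.read_tool_rot())
E
```

```text
pics
top [[452.3, 0.0, 282.3], [0.0, 452.3, 203.0], [0.0, 0.0, 1.0]] [[-0.086, -0.996, -0.006, -0.047], [-0.974, 0.085, -0.211, 0.448], [0.21, -0.012, -0.978, 1.092], [0.0, 0.0, 0.0, 1.0]]
red_center [([300.0, 216.0, 36.0, 35.0], 0.82), ([361.0, 218.0, 21.0, 37.0], 0.59), ([390.0, 267.0, 41.0, 20.0], 0.59)]
pocket [([152.0, 145.0, 61.0, 88.0], 0.91)]
silver_center [([273.0, 121.0, 15.0, 36.0], 0.55)]
black_center [([326.0, 155.0, 31.0, 38.0], 0.92)]
side [[399.8, 0.0, 279.4], [0.0, 399.8, 212.9], [0.0, 0.0, 1.0]] [[0.938, -0.345, 0.019, -0.455], [-0.197, -0.578, -0.792, 0.083], [0.284, 0.739, -0.61, 0.826], [0.0, 0.0, 0.0, 1.0]]
red_center [([263.0, 205.0, 45.0, 36.0], 0.77), ([240.0, 295.0, 53.0, 39.0], 0.77), ([230.0, 238.0, 46.0, 42.0], 0.64), ([196.0, 351.0, 36.0, 67.0], 0.59)]
pocket [([226.0, 150.0, 87.0, 34.0], 0.64)]
silver_center [([330.0, 201.0, 49.0, 24.0], 0.87)]
black_center [([312.0, 248.0, 49.0, 50.0], 0.79)]
0.5 [ 0.56842343 -0.56842214 -0.42055937  0.42061965]
```

View pics/top0.png

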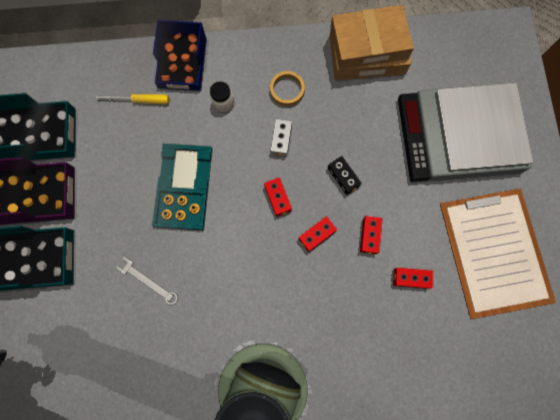

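View pics/side0.png

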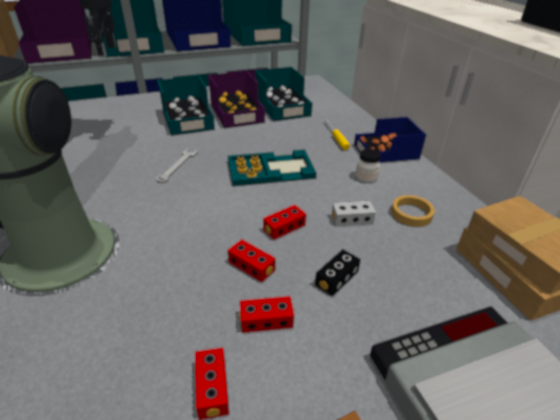

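The top view shows four reds at (277,197), (317,234), (372,235) and (413,278). The leftmost, at (277,197), matches (285,222) in the side view. The pocket's pale liner is at (186,169) top and (290,166) side, with the brass compartment at (180,207), so the tray's +x points toward the robot. Next I'll zoom in and fit models.

```bash
cat > h.py <<'E'
import numpy as np,cv2
from cell import bot
from scipy.optimize import minimize
def proj(c,P):
    k=bot.calibration(c);E=np.array(k["extrinsics"]);K=np.array(k["mtx"])
    p=(E[:3,:3]@np.asarray(P,float).T).T+E[:3,3];p=p@K.T;return p[:,:2]/p[:,2:]
def back(c,u,v,z):
    k=bot.calibration(c);E=np.array(k["extrinsics"]);K=np.array(k["mtx"])
    d=E[:3,:3].T@np.linalg.solve(K,[u,v,1]);o=-E[:3,:3].T@E[:3,3]
    return o+d*(z-o[2])/d[2]
def box(x,y,a,x0,x1,y0,y1,z0,z1):
    c,s=np.cos(a),np.sin(a)
    return np.array([[x+c*i-s*j,y+s*i+c*j,z] for i in(x0,x1) for j in(y0,y1) for z in(z0,z1)])
def hullmask(c,P,sub=4):
    m=np.zeros((420*sub,560*sub),np.uint8)
    h=cv2.convexHull(np.float32(proj(c,P)*sub+ (sub-1)/2))
    cv2.fillConvexPoly(m,np.int32(np.round(h)),255)
    return cv2.resize(m,(560,420),interpolation=cv2.INTER_AREA)/255.
def fit(masks,boxf,p0,weights=None):
    def cost(p):
        return sum(np.abs(hullmask(c,boxf(*p))-m).sum()/m.sum() for c,m in masks.items())
    best=None
    for da in np.linspace(-.8,.8,5):
        s=np.array([[0,0,0],[.015,0,0],[0,.015,0],[0,0,.25]])+np.array(p0)+[0,0,da]
        r=minimize(cost,p0,method="Nelder-Mead",options=dict(initial_simplex=s,xatol=1e-4,fatol=1e-4))
        if best is None or r.fun<best.fun: best=r
    return best
def comp(mask,u,v,r=3):
    n,l=cv2.connectedComponents(mask.astype(np.uint8)); 
    w=l[v-r:v+r+1,u-r:u+r+1].ravel(); w=w[w>0]; m=l==np.bincount(w).argmax()
    return cv2.morphologyEx(m.astype(np.uint8),cv2.MORPH_CLOSE,np.ones((5,5))).astype(float)
redbox=lambda x,y,a:box(x,y,a,-.045,.045,-.022,.022,0,.036)
def redmask(im):
    i=im.astype(int);return (i[:,:,0]>90)&(i[:,:,0]>2*i[:,:,1])&(i[:,:,0]>2*i[:,:,2])
E
python3 - <<'E'
from h import *
T=cv2.imread("pics/top0.png")[:,:,::-1];S=cv2.imread("pics/side0.png")[:,:,::-1]
for u,v in [(277,197),(317,234),(372,235),(413,278)]: print(u,v,back("top",u,v,.036).round(3))
p=back("top",277,197,.036)
ms={"top":comp(redmask(T),277,202,6),"side":comp(redmask(S),285,222,6)}
for d in (ms,{"top":ms["top"]},{"side":ms["side"]}):
    r=fit(d,redbox,[p[0],p[1],0.3]);print(r.x.round(4),r.fun)
print("liner approx",back("top",186,169,.006).round(3),back("side",290,166,.006).round(3))
def crop(I,x,y,w,h,f,n): cv2.imwrite(n,cv2.resize(I[y:y+h,x:x+w],None,fx=f,fy=f,interpolation=cv2.INTER_CUBIC)[:,:,::-1])
a=np.zeros((600,800,3),np.uint8)
c1=cv2.resize(T[135:240,145:220],None,fx=5,fy=5,interpolation=cv2.INTER_CUBIC);a[:525,:375]=c1
c2=cv2.resize(S[140:195,222:322],None,fx=4,fy=4,interpolation=cv2.INTER_CUBIC);a[:220,390:790]=c2
c3=cv2.resize(S[195:250,255:315],None,fx=6,fy=6,interpolation=cv2.INTER_CUBIC);a[230:560,390:750]=c3
cv2.imwrite("pics/crop0.png",a[:,:,::-1])
E
```

```text
277 197 [ 0.462 -0.074  0.036]
317 234 [ 0.358 -0.166  0.036]
372 235 [ 0.344 -0.303  0.036]
413 278 [ 0.23  -0.389  0.036]
[ 0.471  -0.074   0.2792] 0.31968179292098076
[ 0.4687 -0.0745  0.2787] 0.0938164808407023
[ 0.4723 -0.0718  0.3648] 0.20631909376279517
liner approx [0.566 0.161 0.006] [0.576 0.164 0.006]
```

View pics/crop0.png

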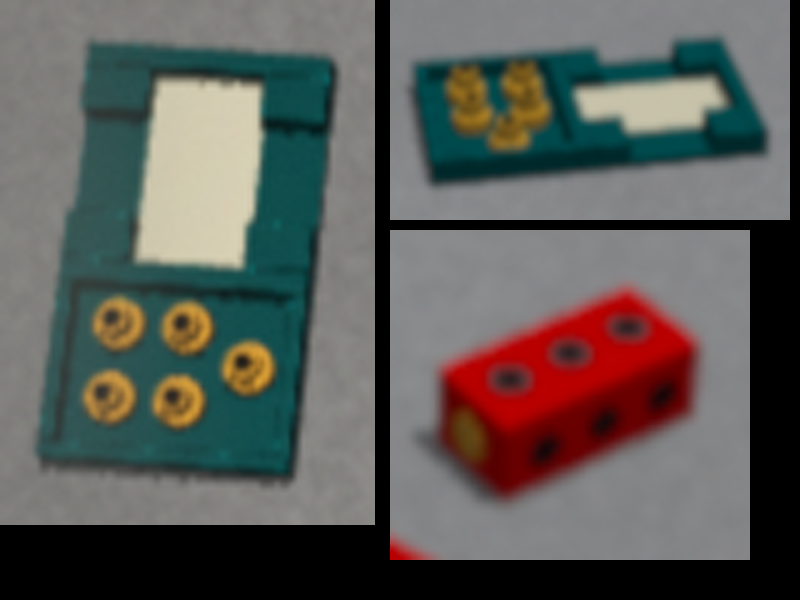

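Run:
```python
from h import *
T=cv2.imread("pics/top0.png")[:,:,::-1];S=cv2.imread("pics/side0.png")[:,:,::-1]
def hull(m):
    p=cv2.findNonZero(m.astype(np.uint8));o=np.zeros_like(m,dtype=np.uint8);cv2.fillConvexPoly(o,cv2.convexHull(p),1);return o.astype(float)
ms={"top":hull(comp(redmask(T),277,202,6)),"side":hull(comp(redmask(S),285,222,6))}
for d in (ms,{"top":ms["top"]},{"side":ms["side"]}):
    r=fit(d,redbox,[.47,-.074,0.3]);print("red",r.x.round(4),r.fun)
rx=r
def teal(I):
    i=I.astype(int);return (i[:,:,1]>i[:,:,0]+18)&(i[:,:,2]>i[:,:,0]+18)
mt={"top":hull(comp(teal(T),203,175,3)),"side":hull(comp(teal(S),280,180,3))}
def ft(d,p0):
    cost=lambda p:sum(np.abs(hullmask(c,box(p[0],p[1],p[2],-.065,p[3],-.065,.065,0,.020))-m).sum()/m.sum() for c,m in d.items())
    s=np.array(p0)+np.array([[0,0,0,0],[.02,0,0,0],[0,.02,0,0],[0,0,.2,0],[0,0,0,.02]])
    return minimize(cost,p0,method="Nelder-Mead",options=dict(initial_simplex=s,xatol=1e-4,fatol=1e-4))
for d in (mt,{"top":mt["top"]},{"side":mt["side"]}):
    r=ft(d,[.57,.162,np.pi-.03,.159]);print("tray",r.x.round(4),r.fun)
# liner in top
i=T.astype(int); L=(i.min(2)>140); m=comp(L[:, :],186,169); q=cv2.minAreaRect(cv2.findNonZero(m.astype(np.uint8)))
print(q, back("top",*q[0],.006).round(4)); b=cv2.boxPoints(q); print(np.array([back("top",*x,.006) for x in b]).round(4)[:,:2])
r=ft(mt,[.57,.162,np.pi-.03,.159]).x
for c,I in(("top",T),("side",S)):
    J=cv2.resize(I,None,fx=4,fy=4,interpolation=cv2.INTER_CUBIC)
    for P in(box(*r[:3],-.065,r[3],-.065,.065,0,.02),box(*r[:3],-.053,.053,-.03,.03,.006,.0061),redbox(*rx.x) ):
        h=cv2.convexHull(np.float32(proj(c,P)*4+1.5));cv2.polylines(J,[np.int32(h)],True,(255,0,255),1)
    o=J[4*130:4*250,4*140:4*320] if c=="top" else J[4*140:4*250,4*210:4*330]
    cv2.imwrite(f"pics/fit_{c}.png",o[:,:,::-1])
```

```text
red [ 0.4688 -0.074   0.302 ] 0.23081866478909302Traceback (most recent call last):
  File "<stdin>", line 7, in <module>
  File "h.py", line 25, in fit
    r=minimize(cost,p0,method="Nelder-Mead",options=dict(initial_simplex=s,xatol=1e-4,fatol=1e-4))
    res = _minimize_neldermead(fun, x0, args, callback, bounds=bounds,
                               **options)
    fxr = func(xr)
    fx = function(np.copy(x), *(wrapper_args + args))
  File "h.py", line 21, in cost
    return sum(np.abs(hullmask(c,boxf(*p))-m).sum()/m.sum() for c,m in masks.items())
  File "h.py", line 21, in <genexpr>
    return sum(np.abs(hullmask(c,boxf(*p))-m).sum()/m.sum() for c,m in masks.items())
                      ~~~~~~~~^^^^^^^^^^^^
  File "h.py", line 16, in hullmask
    h=cv2.convexHull(np.float32(proj(c,P)*sub+ (sub-1)/2))
                                ~~~~^^^^^
  File "h.py", line 5, in proj
    k=bot.calibration(c);E=np.array(k["extrinsics"]);K=np.array(k["mtx"])
ValueError: time passes only in moves, steps and waits
```

I've called calibration too many times, so I'll cache it.

```bash
python3 - <<'E'
s=open('h.py').read()
s=s.replace('k=bot.calibration(c);E=np.array(k["extrinsics"]);K=np.array(k["mtx"])','E,K=CAL[c]')
s=s.replace('def proj','CAL={c:(lambda k:(np.array(k["extrinsics"]),np.array(k["mtx"])))(bot.calibration(c)) for c in("top","side")}\ndef proj',1)
open('h.py','w').write(s)
E
cat > f.py <<'E'
from h import *
T=cv2.imread("pics/top0.png")[:,:,::-1];S=cv2.imread("pics/side0.png")[:,:,::-1]
def hull(m):
    p=cv2.findNonZero(m.astype(np.uint8));o=np.zeros_like(m,dtype=np.uint8);cv2.fillConvexPoly(o,cv2.convexHull(p),1);return o.astype(float)
ms={"top":hull(comp(redmask(T),277,202,6)),"side":hull(comp(redmask(S),285,222,6))}
for d in ({"top":ms["top"]},{"side":ms["side"]},ms):
    rx=fit(d,redbox,[.47,-.074,0.3]);print("red",rx.x.round(4),rx.fun)
def teal(I):
    i=I.astype(int);return (i[:,:,1]>i[:,:,0]+18)&(i[:,:,2]>i[:,:,0]+18)
mt={"top":hull(comp(teal(T),203,175,3)),"side":hull(comp(teal(S),280,180,3))}
def ft(d,p0):
    cost=lambda p:sum(np.abs(hullmask(c,box(p[0],p[1],p[2],-.065,p[3],-.065,.065,0,.020))-m).sum()/m.sum() for c,m in d.items())
    s=np.array(p0)+np.array([[0,0,0,0],[.02,0,0,0],[0,.02,0,0],[0,0,.2,0],[0,0,0,.02]])
    return minimize(cost,p0,method="Nelder-Mead",options=dict(initial_simplex=s,xatol=1e-4,fatol=1e-4))
for d in ({"top":mt["top"]},{"side":mt["side"]},mt):
    r=ft(d,[.57,.162,np.pi-.03,.159]);print("tray",r.x.round(4),r.fun)
i=T.astype(int); L=(i.min(2)>140); m=comp(L,186,169); q=cv2.minAreaRect(cv2.findNonZero(m.astype(np.uint8)))
print(q, back("top",*q[0],.006).round(4)); b=cv2.boxPoints(q); print(np.array([back("top",*x,.006) for x in b]).round(4)[:,:2])
r=r.x
for c,I in(("top",T),("side",S)):
    J=cv2.resize(I,None,fx=4,fy=4,interpolation=cv2.INTER_CUBIC)
    for P in(box(*r[:3],-.065,r[3],-.065,.065,0,.02),box(*r[:3],-.053,.053,-.03,.03,.006,.0061),redbox(*rx.x) ):
        h=cv2.convexHull(np.float32(proj(c,P)*4+1.5));cv2.polylines(J,[np.int32(h)],True,(255,0,255),1)
    o=J[4*130:4*250,4*140:4*320] if c=="top" else J[4*140:4*250,4*210:4*330]
    cv2.imwrite(f"pics/fit_{c}.png",o[:,:,::-1])
E
python3 f.py
```

```text
red [ 0.4695 -0.0747  0.2843] 0.07495972032223741
red [ 0.4725 -0.0721  0.3381] 0.1382235592822548
red [ 0.4688 -0.074   0.302 ] 0.23081866478909302
tray [0.5655 0.1646 2.9879 0.157 ] 0.017398892797731054
tray [0.5696 0.1682 2.9855 0.1594] 0.03125557915473881
tray [0.5675 0.166  2.9955 0.158 ] 0.07787105427385461
((184.9154052734375, 169.1769256591797), (22.20221710205078, 36.59024429321289), 7.125016689300537) [0.5659 0.1639 0.006 ]
[[0.523  0.2007]
 [0.6226 0.1851]
 [0.6096 0.1264]
 [0.5104 0.143 ]]
```

View pics/fit_top.png

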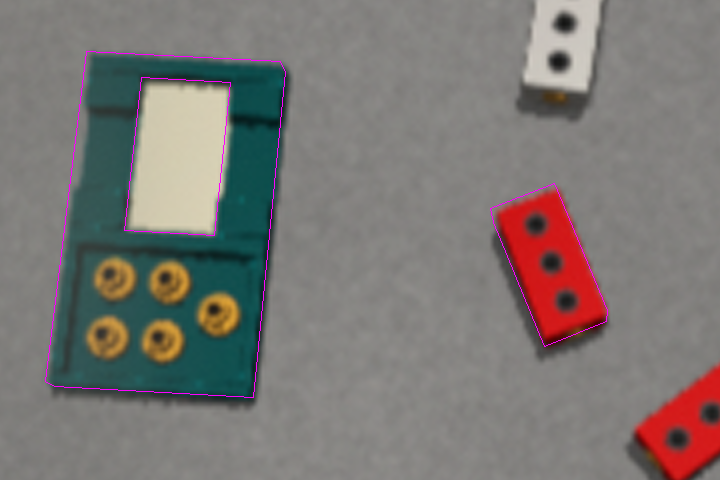

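View pics/fit_side.png

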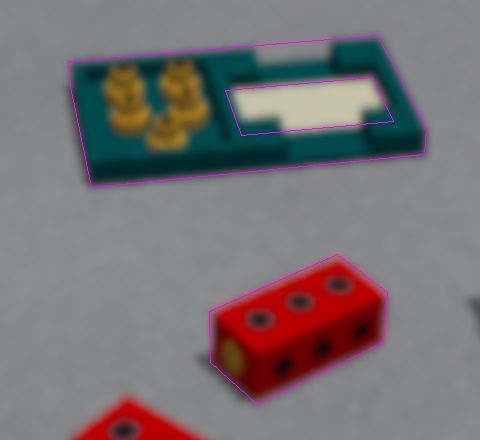

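The fits agree between views. The red is at about (0.470, -0.0735) with yaw 0.30, and the pocket at (0.567, 0.166) with yaw −0.154 mod π. The model sizes match the pictures, so I'll grasp now.

```bash
cat >> h.py <<'E'
from scipy.spatial.transform import Rotation as Ro
def quat(a,flip=False): # tool y down, jaws (x) along block y at yaw a
    x=np.array([-np.sin(a),np.cos(a),0])*(-1 if flip else 1); y=np.array([0,0,-1.]); z=np.cross(x,y)
    q=Ro.from_matrix(np.c_[x,y,z]).as_quat(); return [q[3],*q[:3]]
E
python3 - <<'E'
from h import *
q0=bot.read_tool_rot(); print(Ro.from_quat([*q0[1:],q0[0]]).as_matrix().round(2).tolist())
for f in(0,1):
    for P,a in(([.47,-.0735,.1],.30),([.567,.166,.1],-.154)): 
        s=bot.solve_ik(P,quat(a,f)); print(f,None if s is None else np.round(s,2))
f=min((0,1),key=lambda f:max(abs(bot.solve_ik(P,quat(a,f))[5]) for P,a in(([.47,-.0735,.1],.30),([.567,.166,.1],-.154))))
print("flip",f); open("flip","w").write(str(f))
bot.move_pose([.47,-.0735,.13],quat(.30,f)); print(bot.read_clock())
bot.move_linear([.47,-.0735,.05],.15)
t=bot.move_linear([.47,-.0735,.004],.06,until_force=8); print("contact",t,bot.read_position(),bot.read_ft_force(),bot.read_clock())
bot.set_gripper(0.0,60); print(bot.read_gripper_width(),bot.read_ft_force(),bot.read_clock())
E
```

```text
[[0.29, -0.0, -0.96], [0.96, -0.0, 0.29], [-0.0, -1.0, 0.0]]
0 [-0.31  0.33 -0.57  0.67  0.   -0.61]
0 [ 0.16  0.51 -0.26  0.8   0.    0.31]
1 [-0.31  0.33 -0.57  0.67  0.    2.53]
1 [ 0.16  0.51 -0.26  0.8   0.   -2.83]
flip 0
2.925
contact False [ 0.4701887  -0.07354237  0.00409804] [ 0.00285697 -0.6034571  -0.5677545 ] 4.525
0.5030003378057336 [-0.7525763  -0.35758645  6.04004937] 4.9917
```

Run:
```python
from h import *
p=np.array(bot.read_position())
bot.move_linear([p[0],p[1],.14],.12); print(bot.read_gripper_width(),bot.read_ft_force(),bot.read_clock())
bot.move_pose([.567,.166,.14],quat(-.154,0)); bot.wait(.2)
print(bot.read_gripper_width(),bot.read_position(),bot.read_clock())
o=[]
for c in["top","side"]:
    im=bot.camera(c);cv2.imwrite(f"pics/{c}1.png",im[:,:,::-1]); o.append(im[90:250,130:330] if c=="top" else im[60:220,190:390])
cv2.imwrite("pics/hold1.png",cv2.resize(np.hstack(o),None,fx=2,fy=2)[:,:,::-1])
```

```text
0.5059542633170345 [ 0.44482905 -0.71904579 -4.01900353] 6.275
0.5062950766006402 [0.56696429 0.16457498 0.14004663] 7.4833
```

View pics/hold1.png

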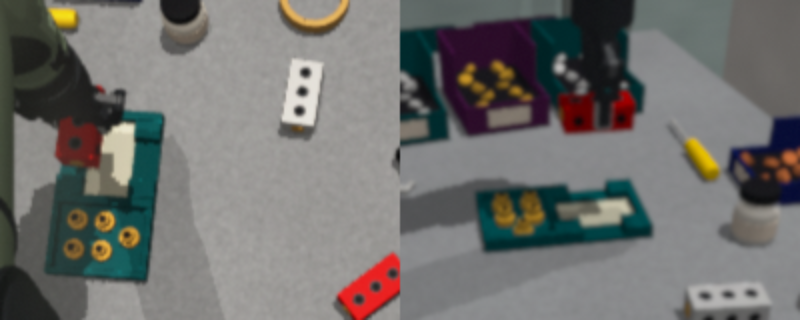

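The red is held level above the tray. Before lowering, I'll check its position along its length in the side view.

Run:
```python
from h import *
S=cv2.imread("pics/side1.png")[:,:,::-1]
i=S.astype(int);m=comp((i[:,:,0]>60)&(i[:,:,0]>2*i[:,:,1]),275,115,8)
P=cv2.findNonZero(m.astype(np.uint8))[:,0];print("seen",P.min(0),P.max(0))
for d in(-.006,0,.006):
    b=box(.567+d*np.cos(-.154),.1646+d*np.sin(-.154),-.154,-.045,.045,-.022,.022,.136,.172);q=proj("side",b);print(d,q.min(0).round(1),q.max(0).round(1))
```

```text
seen [270 106] [286 125]
-0.006 [267.2 104.9] [306.  127.8]
0 [269.5 104.8] [308.4 127.6]
0.006 [271.8 104.7] [310.7 127.5]
```

Run:
```python
from h import *
bot.move_linear([.567,.166,.04],.10)
bot.wait(.2); print(bot.read_position(),bot.read_ft_force())
t=bot.move_linear([.567,.166,.0085],.03,until_force=6)
print(t,bot.read_position(),bot.read_ft_force(),bot.read_gripper_width(),bot.read_clock())
o=[]
for c in["top","side"]:
    im=bot.camera(c);cv2.imwrite(f"pics/{c}2.png",im[:,:,::-1]); o.append(im[90:250,130:330] if c=="top" else im[90:250,190:390])
cv2.imwrite("pics/low2.png",cv2.resize(np.hstack(o),None,fx=2,fy=2)[:,:,::-1])
```

```text
[0.5675273  0.16609207 0.04068492] [-0.54407568 -0.46080492 -3.15417518]
True [0.56663785 0.16594885 0.01059379] [-0.38687034  0.77778649  4.05398296] 0.5053217015408674 9.8333
```

View pics/low2.png

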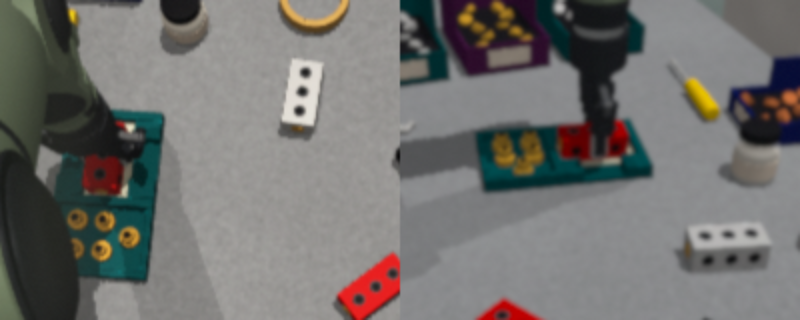

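Contact came at TCP z = 0.0106, against 0.010 expected for the floor, and the block sits between the walls. Releasing now.

Run:
```python
from h import *
bot.set_gripper(0.9); print(bot.read_gripper_width(),bot.read_ft_force())
p=np.array(bot.read_position())
bot.move_linear([p[0],p[1],.06],.06); bot.move_linear([p[0],p[1],.2],.15)
bot.move_pose([.40,.38,.25],quat(-.154,0)); bot.wait(.3); print(bot.read_clock())
o=[]
for c in["top","side"]:
    im=bot.camera(c);cv2.imwrite(f"pics/{c}3.png",im[:,:,::-1]); o.append(im[90:250,130:330] if c=="top" else im[90:250,190:390])
cv2.imwrite("pics/end3.png",cv2.resize(np.hstack(o),None,fx=2,fy=2)[:,:,::-1])
```

```text
0.8983708938362741 [0.06566113 1.21858752 0.32062746]
13.8083
```

View pics/end3.png

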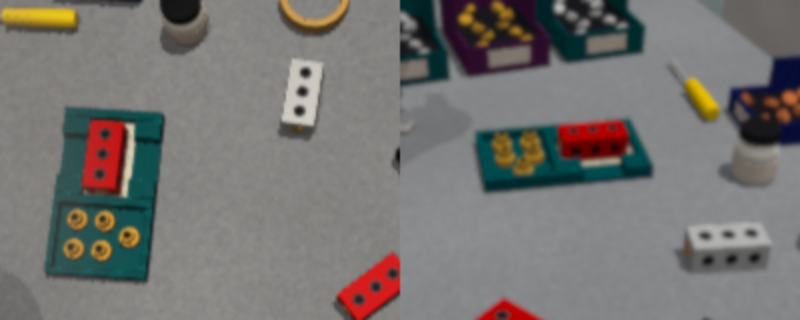

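Run:
```python
from h import *
def hull(m):
    p=cv2.findNonZero(m.astype(np.uint8));o=np.zeros_like(m,dtype=np.uint8);cv2.fillConvexPoly(o,cv2.convexHull(p),1);return o.astype(float)
bx=lambda x,y,a:box(x,y,a,-.045,.045,-.022,.022,.006,.042)
T=cv2.imread("pics/top3.png")[:,:,::-1];S=cv2.imread("pics/side3.png")[:,:,::-1]
i=lambda I:(I[:,:,0]>60)&(I[:,:,0].astype(int)>2*I[:,:,1].astype(int))
mT=hull(comp(i(T),182,172,6));mS=hull(comp(i(S),288,158,6))
d={"top":mT},{"side":mS}
for k in d:
    r=fit(k,bx,[.567,.166,-.154]);print(r.x.round(4),round(r.fun,3))
    c=[*k][0]; m=k[c]; P=cv2.findNonZero(m.astype(np.uint8))[:,0]; q=proj(c,bx(.567,.166,-.154)); print(P.min(0),P.max(0),q.min(0).round(1),q.max(0).round(1))
J=cv2.resize(T[135:200,150:220],None,fx=8,fy=8,interpolation=cv2.INTER_CUBIC);cv2.imwrite("pics/z3.png",J[:,:,::-1])
```

```text
[ 0.5645  0.1677 -0.145 ] 0.057
[171 150] [192 186] [170.5 147.8] [194.2 185.8]
[ 0.5677  0.1725 -0.1402] 0.128
[269 150] [304 168] [269.2 149.5] [305.1 171.7]
```

View pics/z3.png

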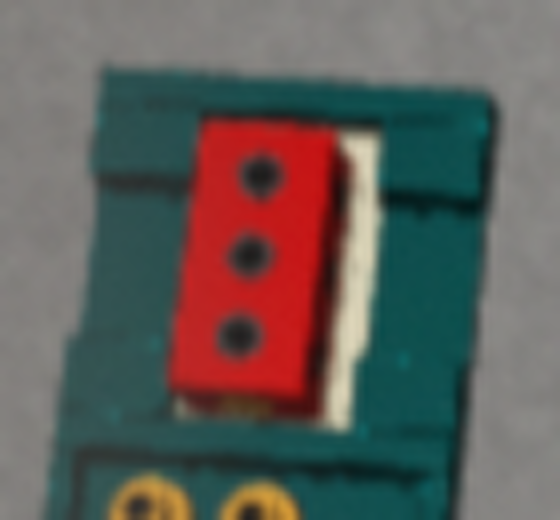

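Run:
```python
from h import *
A=cv2.imread("pics/top0.png").astype(int);B=cv2.imread("pics/top3.png").astype(int)
for n,(x,y,w,h) in dict(silver=(268,115,28,46),black=(322,150,42,48)).items(): print(n,np.abs(A-B)[y:y+h,x:x+w].mean().round(2))
print(bot.read_clock()); bot.close_job()
```

```text
silver 2.31
black 1.87
13.9083
the job is handed in; nothing more can be done
```

I picked up the red manifold farthest to the robot's left, lowered it into the empty pocket and let go. I then backed the arm clear and handed the job in at 13.9 s of the 35 s allowed. No verdict is reported.

- **Lowering:** it touched down at TCP height 10.6 mm, against 10 mm expected for the pocket floor. The final pictures show it lying flat, ports up, between the walls.
- **Position:** fitted against the pocket's estimated centre, the top view puts it about 3 mm off and the side view about 6.5 mm off. The limit is 14 mm. The views disagree by about 5 mm; I put more trust in the top view, because the tray wall partly hides the block from the side.
- **Alignment:** its length is within about 0.015 rad of the pocket's in both views, against a limit of 0.21 rad.
- **Bystanders:** the silver and black manifolds look unchanged between the first and last top pictures.

One script failed early on because I called the calibration too many times; nothing moved, and I cached it from then on.

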